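# Push the burnishing roller up its rest

## Task

Push the steel roller with your fingertips up the sloping wooden rest, over the crest and home against the stop board at the top. Push it slowly and steadily so that it never runs away or rolls back down, do not lift or carry it, leave the jar, mug and clip stand alone, and let go once it is parked.

Things in the scene. Friction and masses are not known exactly. Their poses are not given: they have to be found in the camera images.
- roller: Smooth steel roller lying on its side near the low end of the rest: 50 mm diameter, 100 mm long, a brass axle stub (12 mm diameter, 12 mm long) out of each end; 0.25 to 0.45 kg, slippery (friction about 0.35), rolls freely. Origin at its centre; its y axis is the roller's axis, across the channel, either way round. x and z turn as it rolls. At first its centre is 37 mm above the bench.
- rest: Wooden roller rest, fixed: a channel 106 mm wide between rails that rise 12 mm above the running surface. x points level and uphill along it, y across, z up. Origin at bench height on the centre line, where the slope begins. Along x: toe strip, 18 mm high, at -126 to -120 mm; flat apron, 12 mm high, to x = 0; then a slope of 8 degrees up to the crest. On the slope the roller rolls back if let go.
- crest (a point): Middle of the crest of the rest, on the running surface, 150 mm along the rest's x and 33 mm above the bench. Beyond it a short dip falls at 8 degrees to the stop board; once the roller's centre is past the crest it rolls into the dip by itself and stays.
- parked (a point): Where the roller's centre lies when it is home, resting in the dip against the stop board: 175 mm along the rest's x, 55 mm above the bench. The stop board's upright face is 25 mm further along x (200 mm); its top is 66 mm above the bench.
- jar: Small amber glass jar with white cap, 42 mm diameter, 55 mm tall, standing beside the rest; leave alone. Origin at the centre of its underside.
- mug: White mug, 80 mm diameter, 90 mm tall, with a handle towards its own +y, beside the rest; leave alone. Origin at the centre of its underside.
- clip_stand: Clip stand: wooden block 50 x 50 x 22 mm with an upright wire and a small steel clip, 113 mm tall in all, beside the rest; leave alone. Origin at the centre of its underside.
Not all that is in view belongs to the job. There is more than one size of the roller; the job needs the middle-sized.

How it is judged:
By the outcome, as a careful person would: the job done as asked, in the order asked, and still so for the second after the job is handed in, with the robot touching nothing.
It also fails if it takes over 40 s, if anything falls off the work surface, if the arm or the gripper's body presses on something with over 40 N, if the wrist force passes 120 N, or if a joint passes its speed limit or range.

## Robot

A 7-joint arm with a two-finger parallel gripper is mounted at the origin on the work surface. World frame = base frame: x ahead of the robot, y to its left, z up, the work surface at z = 0. Lengths are in m, angles in rad, forces in N, time in s.
With the tool pointing down it reaches from about 0.4 to 0.85 m from the base axis. Payload 4.5 kg.
Tool frame: the origin (TCP) lies midway between the tips of the shut fingers; the grasp point (between the pads) lies 19 mm behind it; y points along the fingers, z is the direction in which the jaws open and shut, and the axes are right-handed (so a half turn about y gives the same grasp; the last joint's range is limited). The gripper opens to 88 mm and grips with 3 to 60 N. Pads are 18 mm wide; open, the fingers measure 123 mm over their backs; the gripper's body (75 mm by 187 mm) begins 45 mm behind the grasp point.
Start: joints at [1.154, 0.689, -0.195, 1.565, 0.157, 0.902, -0.215], TCP at [0.272, -0.563, 0.239] pointing down, gripper open.
Joint ranges: [-3.01, 3.01], [-0.46, 2.08], [-1.47, 1.51], [0.13, 2.56], [-1, 4.14], [0.04, 2.09], [-2.66, 2.66]. Speed limits (rad/s): [2.57, 2.57, 3.14, 3.14, 3.14, 3.14, 3.14].

## Interface

Orientations are given as a unit quaternion [x, y, z, w].
In Python, from plant import r, snapshot, get_calibration, job, boxes_of gives the robot as it stands. The module is installed in compiled form; this text tells all that it offers.
- The arm moves only by the shell command python3 -m handwheel 'ROWS' [OPENING] [FORCE]. ROWS is JSON, a list that holds one entry, the list of rows, each a list of 6 numbers: the shift along the tool's x, y, z as a fraction of full scale, then the turn, a rotation vector about the tool's x, y, z as a fraction of full scale. In form: [[[x, y, z, wx, wy, wz], ...]]. A call has 1 to 12 rows; each row is the pose to reach, as a shift and turn from the pose commanded when the call began, along the tool's axes at that moment, turning the shorter way round; what a row does not reach only later rows make up. Full scale, the value 1, is 100 cm for a shift and 180 degrees for a turn. A row lasts 1/12 s, in which the tool goes at most 41.7 mm and 7.16 degrees, less where a joint would pass 70% of its speed; a pose out of reach is approached as far as the arm can. A call with a number of a shift or a turn outside -1 to 1 is refused whole. A call with a gripper value outside its range is refused whole. OPENING is the opening, from -1 (shut) to 1 (fully open), set as the call begins (- or left out, the last holds). The fingers move at their own pace and stop on an object; FORCE is the grip in N (left out, the last holds). Time passes only in rows, so rows that repeat a pose let the fingers close. It gives the time, the measured TCP pose, the force and the opening at its end, in the units of the state.
- r.get_state(): the state, without advancing time (a new reading comes with each control period).
- snapshot(name): name is "scene" or "top" or "wrist"; returns the picture (400x640x3 uint8, red, green, blue); there is no depth.
- get_calibration(name): a dict with "fx", "fy", "cx", "cy" (pixels), "T" (4x4, takes a point from camera to world coordinates). Camera axes: x right, y down, z forward; pixel columns grow to the right and rows downward; lengths in m; the calibration is good to about 2 mm. A picture is of the moment at which its call begins: read the wrist's pose just before it. get_calibration takes no time and is no camera call; for the wrist camera it gives the pose at the moment of the call.
- job.finish_job(): hands the job in, once; it reports no verdict.
Trained networks look in the newest picture that a camera, given by its name, has taken for a name from the list of things; names that differ only in an ending like _2 or _b are one class to them, and where a whole thing is asked for, a point or a joint stands for the part that bears it (a point fixed in the world has none). Each returns a list of dicts, best first, with "confidence" (0 to 1); they miss things now and then, are a little off and sometimes report something else, mostly with a low value. They report only what shows in the picture. A call takes as long as a camera call. They do not tell look-alikes from the thing itself.
- boxes_of(thing, camera): "bbox" ([left, top, right, bottom] in pixels, round what is visible of it).
The state is a dict: "clock": time; "q": joint angles; "qd": joint speeds; "joint_torque": joint torques, N m; "tool_pos": TCP position; "eef_rot": TCP orientation; "contact_force": force on the tool from outside, world axes, zero at the start; "moment": the same for the moment, N m; "opening": opening from 0.0 (shut) to 1.0 (fully open).
Only numpy, scipy, OpenCV 4.12 (cv2) and the standard library are available. Lean on these libraries where they do the work, as an engineer would, in place of code of your own. Each camera call takes 0.05 s, during which the arm holds its last target. There are 200 camera calls.

## Working session

There is one attempt and no reset: what is moved stays moved. The work goes in short steps, Python scripts to look and compute and a shell command to move; the robot and the scene stay as the last step left them, time stands still between calls to the robot, and variables do not carry over. Pictures are saved under pics/ and viewed, about 8 in all and at most 12, crops included, and the job is handed in when it is done.

```bash
mkdir -p pics; python3 - <<'E'
from plant import *
import cv2,numpy as np
s=r.get_state();print({k:np.round(s[k],3).tolist() for k in('clock','tool_pos','eef_rot','opening')})
ims=[]
for n in("scene","top"):
    im=snapshot(n);cv2.imwrite(f'pics/{n}0.png',im[...,::-1])
    c=get_calibration(n);print(n,c['fx'],c['fy'],c['cx'],c['cy'],np.round(c['T'],4).tolist())
    for t in('roller','rest','jar','mug','clip_stand'):
        print(t,[(np.round(b['bbox']).tolist(),round(b['confidence'],2)) for b in boxes_of(t,n)][:4])
E
```

```text
{'clock': 0.0, 'tool_pos': [0.272, -0.562, 0.238], 'eef_rot': [-0.158, 0.69, -0.689, 0.158], 'opening': 0.999}
scene 392.7787155613078 392.7787155613078 318.767850286813 191.00510543622175 [[-0.6019, 0.4841, -0.6351, 1.1055], [0.7982, 0.3414, -0.4963, 0.34], [-0.0234, -0.8056, -0.5919, 0.5317], [0.0, 0.0, 0.0, 1.0]]
roller [([224.0, 159.0, 259.0, 181.0], 0.83), ([265.0, 169.0, 317.0, 207.0], 0.73), ([260.0, 111.0, 312.0, 159.0], 0.63)]
rest [([248.0, 170.0, 411.0, 279.0], 0.78)]
jar [([324.0, 160.0, 342.0, 188.0], 0.78)]
mug [([200.0, 195.0, 253.0, 264.0], 0.75)]
clip_stand []
top 461.40185267484253 461.40185267484253 323.3053425294894 191.89131878927878 [[0.0032, -0.9872, 0.1597, 0.4476], [-0.9999, -0.0006, 0.0166, -0.0462], [-0.0163, -0.1597, -0.987, 0.9135], [0.0, 0.0, 0.0, 1.0]]
roller [([360.0, 160.0, 394.0, 221.0], 0.96), ([444.0, 234.0, 497.0, 332.0], 0.78), ([447.0, 176.0, 478.0, 220.0], 0.77)]
rest [([233.0, 134.0, 422.0, 229.0], 0.82)]
jar [([348.0, 236.0, 369.0, 254.0], 0.93)]
mug [([356.0, 59.0, 399.0, 122.0], 0.63)]
clip_stand [([268.0, 83.0, 300.0, 117.0], 0.74)]
```

View pics/scene0.png

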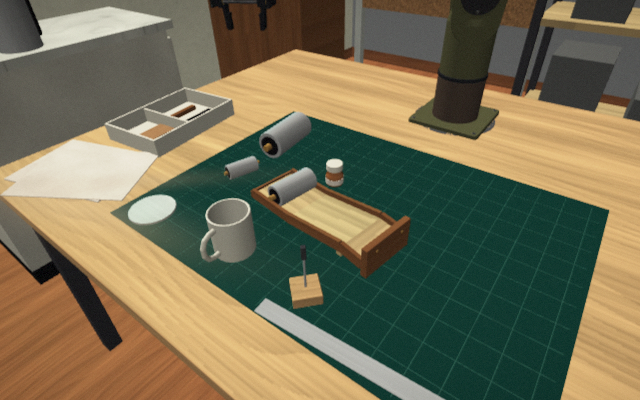

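View pics/top0.png

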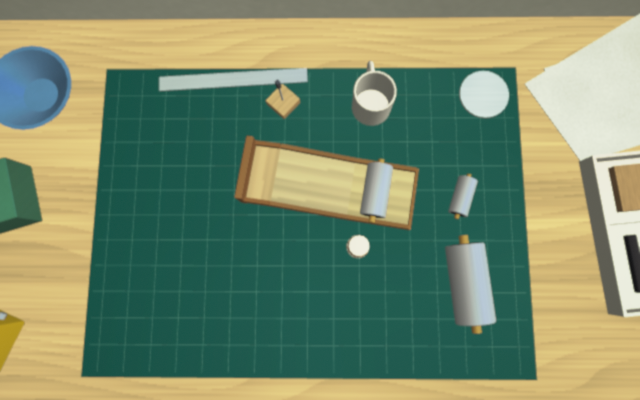

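Scene picture: the candidates are the roller on the rest (scene 292,185 / top 377,190), a small one (top 463,195) and a large one (top 470,283). The one on the rest, near the low end, fits the description. The stop board is at top (244,168). Next I check this in a close crop.

```bash
python3 - <<'E'
import cv2
im=cv2.imread('pics/top0.png')[125:240,230:430]
cv2.imwrite('pics/crop1.png',cv2.resize(im,None,fx=4,fy=4,interpolation=cv2.INTER_CUBIC))
E
```

```text
(no output)
```

View pics/crop1.png

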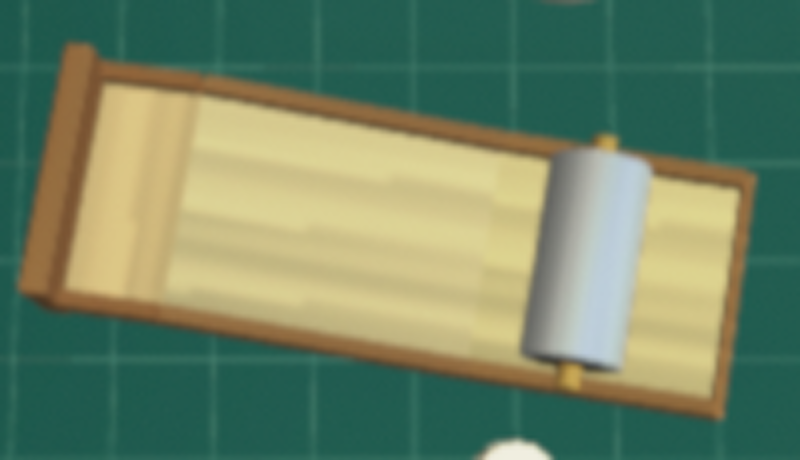

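The crop shows the middle-sized roller: brass stubs at crop (607,143) and (569,378), nearly filling the channel. The toe strip is at the right and the stop board's foot runs (102,85)–(67,292). Now I fit the rest's pose.

```bash
cat > h.py <<'E'
from plant import *
import numpy as np,cv2
from scipy.optimize import least_squares
from scipy.spatial.transform import Rotation as R
def proj(P,c):
    T=np.linalg.inv(c['T']);p=np.atleast_2d(P)@T[:3,:3].T+T[:3,3]
    return np.c_[c['fx']*p[:,0]/p[:,2]+c['cx'],c['fy']*p[:,1]/p[:,2]+c['cy']]
def back(uv,z,c):
    uv=np.atleast_2d(uv);T=c['T'];d=np.c_[(uv[:,0]-c['cx'])/c['fx'],(uv[:,1]-c['cy'])/c['fy'],np.ones(len(uv))]@T[:3,:3].T
    return T[:3,3]+d*((z-T[2,3])/d[:,2])[:,None]
E
python3 - <<'E'
from h import *
c=get_calibration('top')
f=lambda p:np.array(p)/4+[229.6,124.6]
M=np.array([[-.12,-.053,.018],[-.12,.053,.018],[0,-.053,.013],[0,.053,.013],[.2,-.053,.026],[.2,.053,.026],[.15,-.053,.033],[.15,.053,.033]])
px=f([[740,188],[713,398],[497,160],[470,355],[103,85],[67,290],[195,93],[162,300]])
def w(p,M=M):
    C,S=np.cos(p[2]),np.sin(p[2]);return np.c_[p[0]+C*M[:,0]-S*M[:,1],p[1]+S*M[:,0]+C*M[:,1],M[:,2]]
s=least_squares(lambda p:(proj(w(p),c)-px).ravel(),[.5,-.15,1.4],loss='soft_l1')
print('rest',s.x,np.round((proj(w(s.x),c)-px),1).tolist())
e=back(f([[608,136],[569,388]]),.037,c);print('roller ends',e,e.mean(0),np.linalg.norm(e[0]-e[1]))
p=s.x;C,S=np.cos(p[2]),np.sin(p[2]);L=np.array([[C,S],[-S,C]])
print('in rest',(e[:,:2]-p[:2])@L.T)
for n,b,z in(('jar',[358.5,245],.055),('mug',[374,91],.09),('clip',[283,100],.022)):
    q=back(b,z,c)[0];print(n,q,L@(q[:2]-p[:2]))
print('tool axes',R.from_quat(r.get_state()['eef_rot']).as_matrix().round(3).tolist())
E
```

```text
rest [ 0.60095688 -0.08490706  1.41058653] [[0.3, -0.5], [-0.2, -0.1], [0.8, -2.3], [-0.7, 1.1], [-0.0, -0.7], [-1.1, 0.1], [1.3, 0.3], [-0.2, 1.2]]
roller ends [[ 0.65503297 -0.14453539  0.037     ]
 [ 0.53225679 -0.12395229  0.037     ]] [ 0.59364488 -0.13424384  0.037     ] 0.12448957939500468
in rest [[-0.05023822 -0.06289582]
 [-0.04950462  0.0615916 ]]
jar [ 0.48711409 -0.09712996  0.055     ] [-0.03022718  0.11043504]
mug [ 0.77214494 -0.12659211  0.09      ] [-0.01384239 -0.17564562]
clip [0.78038857 0.05107489 0.022     ] [ 0.16286445 -0.1554413 ]
tool axes [[-0.9, 0.0, 0.436], [-0.436, -0.0, -0.9], [0.0, -1.0, 0.0]]
```

Fit residuals are about 1 px. The rest is at (0.601, -0.085) with yaw 80.8°. The roller sits at rest x ≈ -50 mm and is square to the channel. I will push with both fingertips spread across the channel and start from above, at rest x = -90 mm.

```bash
python3 -m handwheel '[[[-0.03,0.006,-0.014,0,-0.02,0],[-0.06,0.012,-0.028,0,-0.04,0],[-0.09,0.02,-0.042,0,-0.06,0],[-0.12,0.025,-0.056,0,-0.08,0],[-0.15,0.03,-0.07,0,-0.1,0],[-0.18,0.035,-0.085,0,-0.12,0],[-0.21,0.04,-0.1,0,-0.14,0],[-0.24,0.045,-0.113,0,-0.16,0],[-0.27,0.05,-0.127,0,-0.18,0],[-0.3,0.055,-0.141,0,-0.2,0],[-0.33,0.06,-0.155,0,-0.22,0],[-0.36,0.065,-0.169,0,-0.24,0]]]' 0.136 10
cat >> h.py <<'E'
P=np.array([0.601,-0.085]);YAW=1.4106;C,S=np.cos(YAW),np.sin(YAW);L=np.array([[C,S],[-S,C]])
def where():
    s=r.get_state();A=R.from_quat(s['eef_rot']).as_matrix();t=np.array(s['tool_pos'])
    print('t',round(s['clock'],2),'rest xyz mm',(np.r_[L@(t[:2]-P),t[2]]*1000).round(1),'open',round(s['opening'],3),'F rest',np.r_[L@np.array(s['contact_force'])[:2],s['contact_force'][2]].round(2))
    print('tool z dir vs -rest y (deg)',np.degrees(np.arctan2(A[1,2],A[0,2])-(YAW-np.pi/2)).round(2),'tool y',A[:,1].round(3),'q',np.round(s['q'],2))
    g=lambda x,y,z:print('goal shift tool',(A.T@(np.r_[P+L.T@[x/1e3,y/1e3],z/1e3]-t)).round(4))
    return s,A,t,g
E
python3 -c "
from h import *
s,A,t,g=where();g(-90,0,120);g(-90,0,29)"
```

```text
clock: 1.6
tool_pos: [0.5237, -0.2524, 0.1737]
eef_rot: [0.401, -0.582, 0.582, -0.402]
contact_force: [0.1, 0.2, -0.5]
opening: 0.571
t 1.6 rest xyz mm [-177.6   49.6  173.7] open 0.571 F rest [ 0.21 -0.07 -0.51]
tool z dir vs -rest y (deg) -11.62 tool y [ 0. -0. -1.] q [ 0.56  0.73 -0.33  1.76  0.34  0.71 -0.31]
goal shift tool [-0.0958  0.0537  0.0309]
goal shift tool [-0.0958  0.1447  0.0308]
```

```bash
python3 -m handwheel '[[[-0.02,0.01,0.006,0,-0.015,0],[-0.04,0.022,0.013,0,-0.03,0],[-0.06,0.035,0.02,0,-0.045,0],[-0.08,0.045,0.026,0,-0.06,0],[-0.09,0.05,0.03,0,-0.0645,0],[-0.0955,0.0537,0.031,0,-0.0645,0],[-0.0955,0.0537,0.031,0,-0.0645,0],[-0.0955,0.0537,0.031,0,-0.0645,0]]]'
python3 - <<'E'
from h import *
s,A,t,g=where();g(-92,0,29)
im=snapshot('wrist');top=snapshot('top')
a=cv2.resize(top[110:250,220:440],(550,350));b=cv2.resize(im,(480,300))
o=np.zeros((350,1030,3),np.uint8);o[:,:550]=a;o[:300,550:]=b
cv2.imwrite('pics/c2.png',cv2.resize(o,(800,272))[...,::-1])
E
```

```text
clock: 2.27
tool_pos: [0.5853, -0.1767, 0.1202]
eef_rot: [0.458, -0.539, 0.54, -0.457]
contact_force: [0.0, -0.6, -0.1]
opening: 0.569
t 2.27 rest xyz mm [-93.    0.8 120.2] open 0.569 F rest [-0.63 -0.13 -0.06]
tool z dir vs -rest y (deg) -0.28 tool y [-0.001 -0.001 -1.   ] q [ 0.4   0.84 -0.34  1.7   0.41  0.67 -0.32]
goal shift tool [-0.0012  0.0912  0.0009]
```

View pics/c2.png

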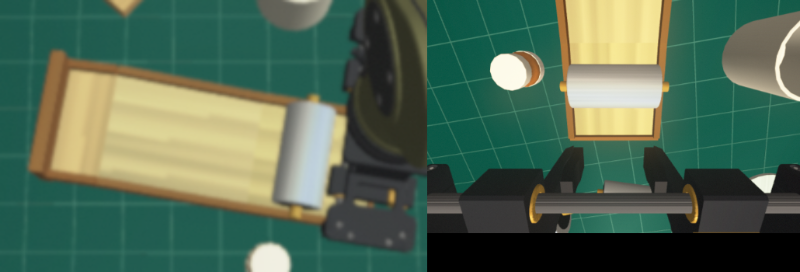

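The combined picture shows the open fingers symmetric about the channel, behind the roller. The stubs are at wrist ≈ (228,149) and (413,149). I cross-check the roller's position from the wrist camera before going down.

```bash
python3 - <<'E'
from h import *
c=get_calibration('wrist')
for uv in back([[228,149],[413,149]],.037,c): print('stub end, rest mm',(L@(uv[:2]-P)*1e3).round(1))
toe=back([[(568/.7767-550)/.75,139/.777/.75],[(660/.7767-550)/.75,139/.777/.75]],.018,c)
print('toe',[(L@(u[:2]-P)*1e3).round(1) for u in toe])
E
python3 -m handwheel '[[[-0.001,0.02,0.001,0,-0.0015,0],[-0.001,0.04,0.001,0,-0.0015,0],[-0.001,0.05,0.001,0,-0.0015,0],[-0.001,0.06,0.001,0,-0.0015,0],[-0.001,0.06,0.001,0,-0.0015,0]]]'
python3 -c "
from h import *
where()"
```

```text
stub end, rest mm [-49.  62.]
stub end, rest mm [-49.7 -63.1]
toe [array([-124.1,   62.8]), array([-124.8,  -63.6])]
clock: 2.78
tool_pos: [0.5857, -0.1753, 0.0586]
eef_rot: [-0.459, 0.539, -0.538, 0.458]
contact_force: [0.4, -0.1, 0.3]
opening: 0.57
t 2.78 rest xyz mm [-91.6   0.7  58.6] open 0.57 F rest [-0.   -0.43  0.31]
tool z dir vs -rest y (deg) 0.03 tool y [-0.003 -0.    -1.   ] q [ 0.38  0.93 -0.29  1.72  0.45  0.56 -0.35]
```

The wrist camera agrees with the top fit to within 1 mm. I descend, then ease into contact.

```bash
python3 -m handwheel '[[[0,0.01,0.0005,0,0,0],[0,0.02,0.0005,0,0,0],[0,0.027,0.0005,0,0,0],[0,0.0295,0.0005,0,0,0],[0,0.0295,0.0005,0,0,0],[-0.0015,0.0295,0.0005,0,0,0],[-0.003,0.0295,0.0005,0,0,0],[-0.0045,0.0295,0.0005,0,0,0],[-0.006,0.0295,0.0005,0,0,0],[-0.0075,0.0295,0.0005,0,0,0],[-0.0085,0.0295,0.0005,0,0,0],[-0.0095,0.0295,0.0005,0,0,0]]]'
python3 - <<'E'
from h import *
where()
im=snapshot('wrist');cv2.imwrite('pics/w3.png',im[...,::-1])
for b in boxes_of('roller','wrist'):print(b)
E
```

```text
clock: 3.78
tool_pos: [0.5891, -0.1652, 0.0307]
eef_rot: [0.459, -0.538, 0.538, -0.459]
contact_force: [0.2, 0.4, 0.1]
opening: 0.57
t 3.78 rest xyz mm [-81.1  -1.1  30.7] open 0.57 F rest [ 0.41 -0.18  0.12]
tool z dir vs -rest y (deg) 0.1 tool y [ 0. -0. -1.] q [ 0.35  0.97 -0.27  1.73  0.47  0.5  -0.38]
{'bbox': [172.2, 142.0, 466.5, 261.6], 'confidence': 0.9}
```

View pics/w3.png

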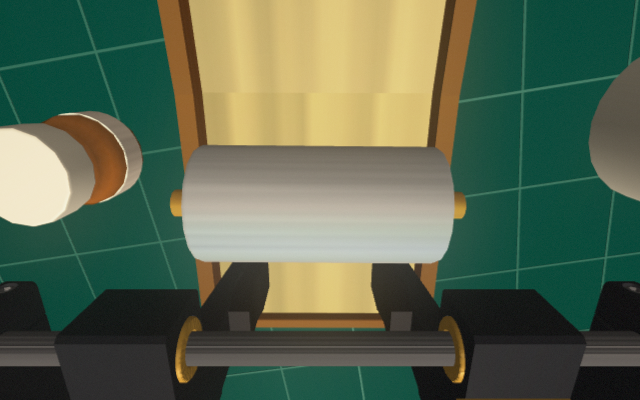

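The wrist picture shows both fingertips directly behind the roller (edge at row 262), with the stubs at (177,203) and (460,206), so it is square. I start the slow push.

```bash
python3 -m handwheel '[[[-0.001,0,-0.0005,0,0,0],[-0.0025,0,-0.001,0,0,0],[-0.0045,0,-0.001,0,0,0],[-0.0065,0,-0.001,0,0,0],[-0.0085,0,-0.001,0,0,0],[-0.0105,0,-0.001,0,0,0],[-0.0125,0,-0.001,0,0,0],[-0.0145,0,-0.001,0,0,0],[-0.0165,0,-0.001,0,0,0],[-0.0185,0,-0.001,0,0,0],[-0.0205,0,-0.001,0,0,0],[-0.0225,0,-0.001,0,0,0]]]'
cat > look.py <<'E'
from h import *
import sys
s,A,t,g=where()
c=get_calibration('wrist');im=snapshot('wrist');cv2.imwrite(f'pics/{sys.argv[1]}.png',im[...,::-1])
x=L@(t[:2]-P)*1e3; xr=x[0]+34
for b in boxes_of('roller','wrist')[:2]:
    print(np.round(b['bbox']),round(b['confidence'],2))
# expected box if roller is in contact (centre 34 mm ahead of TCP)
zc=37.2+(max(xr,0)*np.tan(np.radians(8)) if xr<150 else 21-(xr-150)*.14)
a=np.linspace(0,6.28,60)
pts=np.array([[xr+25*np.cos(q),y,zc+25*np.sin(q)] for q in a for y in(-50,50)]+[[xr,y,zc] for y in(-62,62)])/1e3
uv=proj(np.c_[P+pts[:,:2]@L,pts[:,2]],c);print('expected if touching',uv.min(0).round(),uv.max(0).round())
E
python3 look.py w4
```

```text
clock: 4.88
tool_pos: [0.5916, -0.1428, 0.0305]
eef_rot: [0.459, -0.538, 0.538, -0.459]
contact_force: [0.7, -0.1, 0.1]
opening: 0.57
t 4.88 rest xyz mm [-58.6   0.   30.5] open 0.57 F rest [ 0.06 -0.68  0.06]
tool z dir vs -rest y (deg) 0.09 tool y [ 0. -0. -1.] q [ 0.31  0.97 -0.26  1.74  0.46  0.49 -0.41]
[173. 143. 469. 264.] 0.88
expected if touching [176. 151.] [461. 267.]
```

```bash
python3 -m handwheel '[[[-0.002,0,0,0,0,0],[-0.004,0,0,0,0,0],[-0.006,0,0,0,0,0],[-0.008,0,0,0,0,0],[-0.010,0,0,0,0,0],[-0.012,0,0,0,0,0],[-0.014,0,0,0,0,0],[-0.016,0,0,0,0,0],[-0.018,0,0,0,0,0],[-0.020,0,0,0,0,0],[-0.022,0,0,0,0,0],[-0.024,0,0,0,0,0]]]'
python3 look.py w5
python3 -m handwheel '[[[-0.002,-0.0002,0,0,0,0],[-0.004,-0.0005,0,0,0,0],[-0.006,-0.0008,0,0,0,0],[-0.008,-0.0011,0,0,0,0],[-0.010,-0.0014,0,0,0,0],[-0.012,-0.0017,0,0,0,0],[-0.014,-0.002,0,0,0,0],[-0.016,-0.0022,0,0,0,0],[-0.018,-0.0025,0,0,0,0],[-0.020,-0.0028,0,0,0,0],[-0.022,-0.0031,0,0,0,0],[-0.024,-0.0034,0,0,0,0]]]'
python3 look.py w6
```

```text
clock: 5.98
tool_pos: [0.5953, -0.1198, 0.0306]
eef_rot: [0.459, -0.538, 0.538, -0.458]
contact_force: [-0.2, -1.1, 1.0]
opening: 0.573
t 5.98 rest xyz mm [-35.2   0.   30.6] open 0.573 F rest [-1.16 -0.02  0.95]
tool z dir vs -rest y (deg) 0.06 tool y [-0.    -0.001 -1.   ] q [ 0.26  0.97 -0.25  1.74  0.45  0.49 -0.45]
[176. 146. 470. 267.] 0.56
expected if touching [176. 151.] [461. 267.]
clock: 7.08
tool_pos: [0.5992, -0.0954, 0.034]
eef_rot: [0.459, -0.538, 0.538, -0.459]
contact_force: [0.3, -1.0, 1.3]
opening: 0.564
t 7.08 rest xyz mm [-10.6   0.1  34. ] open 0.564 F rest [-0.96 -0.43  1.27]
tool z dir vs -rest y (deg) 0.09 tool y [ 0. -0. -1.] q [ 0.22  0.96 -0.25  1.74  0.44  0.49 -0.48]
[174. 146. 470. 263.] 0.68
expected if touching [176. 150.] [461. 267.]
```

```bash
python3 -m handwheel '[[[-0.002,-0.0003,0,0,0,0],[-0.004,-0.0006,0,0,0,0],[-0.006,-0.0009,0,0,0,0],[-0.008,-0.0011,0,0,0,0],[-0.010,-0.0014,0,0,0,0],[-0.012,-0.0017,0,0,0,0],[-0.014,-0.002,0,0,0,0],[-0.016,-0.0022,0,0,0,0],[-0.018,-0.0025,0,0,0,0],[-0.020,-0.0028,0,0,0,0],[-0.022,-0.0031,0,0,0,0],[-0.024,-0.0034,0,0,0,0]]]' >/dev/null
python3 look.py w7
python3 -m handwheel '[[[-0.002,-0.0003,0,0,0,0],[-0.004,-0.0006,0,0,0,0],[-0.006,-0.0009,0,0,0,0],[-0.008,-0.0011,0,0,0,0],[-0.010,-0.0014,0,0,0,0],[-0.012,-0.0017,0,0,0,0],[-0.014,-0.002,0,0,0,0],[-0.016,-0.0022,0,0,0,0],[-0.018,-0.0025,0,0,0,0],[-0.020,-0.0028,0,0,0,0],[-0.022,-0.0031,0,0,0,0],[-0.024,-0.0034,0,0,0,0]]]' > /dev/null
python3 look.py w8
```

```text
t 8.18 rest xyz mm [13.4  0.2 37.4] open 0.565 F rest [-0.86  0.11  1.07]
tool z dir vs -rest y (deg) 0.09 tool y [ 0. -0. -1.] q [ 0.18  0.96 -0.25  1.74  0.43  0.5  -0.51]
[174. 142. 468. 265.] 0.72
expected if touching [176. 150.] [461. 267.]
t 9.28 rest xyz mm [37.4  0.2 40.7] open 0.568 F rest [-1.65  0.28  0.53]
tool z dir vs -rest y (deg) 0.09 tool y [-0. -0. -1.] q [ 0.14  0.95 -0.25  1.74  0.42  0.5  -0.54]
[171. 144. 470. 266.] 0.59
expected if touching [176. 150.] [461. 267.]
```

View pics/w8.png

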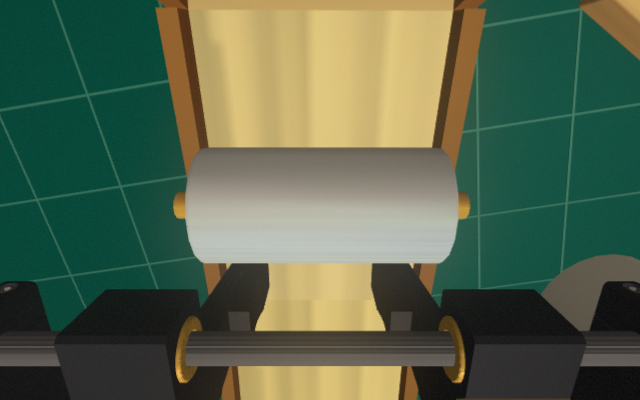

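The picture shows the roller square and centred, in contact with both tips, with the crest coming at row ~10. I continue the push.

```bash
python3 -m handwheel '[[[-0.002,-0.0003,0,0,0,0],[-0.004,-0.0006,0,0,0,0],[-0.006,-0.0009,0,0,0,0],[-0.008,-0.0011,0,0,0,0],[-0.010,-0.0014,0,0,0,0],[-0.012,-0.0017,0,0,0,0],[-0.014,-0.002,0,0,0,0],[-0.016,-0.0022,0,0,0,0],[-0.018,-0.0025,0,0,0,0],[-0.020,-0.0028,0,0,0,0],[-0.022,-0.0031,0,0,0,0],[-0.024,-0.0034,0,0,0,0]]]' >/dev/null
python3 look.py w9
python3 -m handwheel '[[[-0.002,-0.0003,0,0,0,0],[-0.004,-0.0006,0,0,0,0],[-0.006,-0.0009,0,0,0,0],[-0.008,-0.0011,0,0,0,0],[-0.010,-0.0014,0,0,0,0],[-0.012,-0.0017,0,0,0,0],[-0.014,-0.002,0,0,0,0],[-0.016,-0.0022,0,0,0,0],[-0.018,-0.0025,0,0,0,0],[-0.020,-0.0028,0,0,0,0],[-0.022,-0.0031,0,0,0,0],[-0.024,-0.0034,0,0,0,0]]]' > /dev/null
python3 look.py w10
python3 -m handwheel '[[[-0.002,-0.0003,0,0,0,0],[-0.004,-0.0006,0,0,0,0],[-0.006,-0.0009,0,0,0,0],[-0.008,-0.0011,0,0,0,0],[-0.010,-0.0014,0,0,0,0],[-0.012,-0.0017,0,0,0,0],[-0.0135,-0.002,0,0,0,0],[-0.015,-0.0022,0,0,0,0],[-0.0165,-0.0024,0,0,0,0],[-0.018,-0.0025,0,0,0,0],[-0.0195,-0.0027,0,0,0,0],[-0.021,-0.003,0,0,0,0]]]' > /dev/null
python3 look.py w11
```

```text
t 10.38 rest xyz mm [61.4  0.2 44.2] open 0.568 F rest [-1.32 -0.21  1.23]
tool z dir vs -rest y (deg) 0.09 tool y [ 0. -0. -1.] q [ 0.1   0.95 -0.24  1.73  0.41  0.51 -0.56]
[176. 145. 470. 266.] 0.87
expected if touching [176. 150.] [461. 267.]
t 11.48 rest xyz mm [85.4  0.3 47.5] open 0.571 F rest [-0.55 -0.17  0.83]
tool z dir vs -rest y (deg) 0.09 tool y [ 0. -0. -1.] q [ 0.06  0.94 -0.24  1.72  0.4   0.53 -0.59]
[174. 143. 470. 263.] 0.98
[566. 316. 596. 332.] 0.45
expected if touching [177. 150.] [461. 267.]
t 12.58 rest xyz mm [106.3   0.3  50.5] open 0.57 F rest [-1.63 -0.44 -0.04]
tool z dir vs -rest y (deg) 0.09 tool y [-0. -0. -1.] q [ 0.03  0.94 -0.24  1.71  0.39  0.54 -0.61]
[174. 145. 471. 265.] 0.85
expected if touching [177. 150.] [461. 267.]
```

```bash
python3 -m handwheel '[[[-0.001,-0.0001,0,0,0,0],[-0.002,-0.0003,0,0,0,0],[-0.003,-0.0004,0,0,0,0],[-0.004,-0.0006,0,0,0,0],[-0.005,-0.0007,0,0,0,0],[-0.006,-0.0008,0,0,0,0],[-0.007,-0.001,0,0,0,0],[-0.008,-0.001,0,0,0,0],[-0.009,-0.001,0,0,0,0],[-0.010,-0.001,0,0,0,0],[-0.011,-0.001,0,0,0,0],[-0.012,-0.001,0,0,0,0]]]' >/dev/null
python3 look.py w12
python3 -m handwheel '[[[-0.001,0,0,0,0,0],[-0.002,0,0,0,0,0],[-0.003,0,0,0,0,0],[-0.004,0,0,0,0,0],[-0.005,0,0,0,0,0],[-0.006,0,0,0,0,0],[-0.006,0,0,0,0,0],[-0.006,0,0,0,0,0],[-0.006,0,0,0,0,0],[-0.006,0,0,0,0,0]]]' >/dev/null
python3 look.py w13
```

```text
t 13.68 rest xyz mm [118.5   0.4  51.5] open 0.567 F rest [-0.4  -0.31 -0.53]
tool z dir vs -rest y (deg) 0.1 tool y [ 0.  0. -1.] q [ 0.01  0.94 -0.24  1.7   0.38  0.55 -0.63]
[172.  92. 475. 216.] 0.93
expected if touching [177. 150.] [461. 267.]
t 14.62 rest xyz mm [124.1   0.3  51.5] open 0.57 F rest [-0.18  0.66 -0.05]
tool z dir vs -rest y (deg) 0.08 tool y [ 0. -0. -1.] q [-0.    0.94 -0.24  1.69  0.38  0.55 -0.63]
[172. 103. 472. 228.] 0.65
expected if touching [177. 150.] [460. 266.]
```

View pics/w13.png

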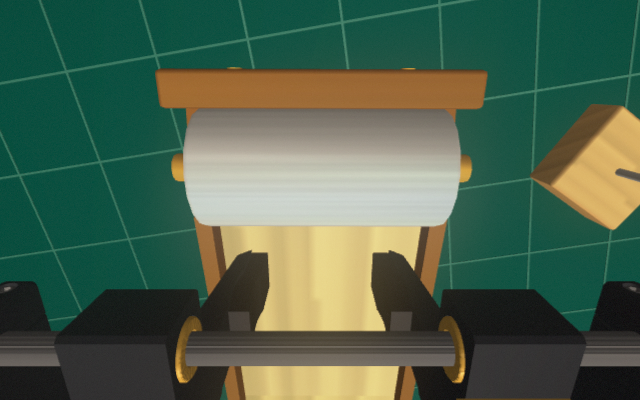

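The picture shows the roller in the dip against the stop board (top edge at row 107), clear of the tips. I retreat backwards, then up.

```bash
python3 -m handwheel '[[[0.006,-0.001,0,0,0,0],[0.015,-0.004,0,0,0,0],[0.025,-0.01,0,0,0,0],[0.03,-0.02,0,0,0,0],[0.035,-0.04,0,0,0,0],[0.04,-0.06,0,0,0,0],[0.045,-0.08,0,0,0,0],[0.05,-0.1,0,0,0,0],[0.055,-0.115,0,0,0,0],[0.06,-0.12,0,0,0,0],[0.06,-0.12,0,0,0,0],[0.06,-0.12,0,0,0,0]]]'
python3 - <<'E'
from h import *
where();c=get_calibration('scene');im=snapshot('scene');tp=snapshot('top');w=snapshot('wrist')
cv2.imwrite('pics/end.png',np.vstack([cv2.resize(im[80:300,180:460],(560,440))])[...,::-1])
q=np.r_[P+L.T@[.175,0],.055]
for n in('scene','wrist'):
    cc=get_calibration(n);b=boxes_of('roller',n)
    print(n,'parked px',proj(q,cc).round(1),[(np.round(x['bbox']),round(x['confidence'],2)) for x in b])
E
```

```text
clock: 15.72
tool_pos: [0.6107, -0.0225, 0.1715]
eef_rot: [0.459, -0.538, 0.538, -0.458]
contact_force: [0.4, -0.2, 0.4]
opening: 0.572
t 15.72 rest xyz mm [ 63.2   0.4 171.5] open 0.572 F rest [-0.17 -0.43  0.44]
tool z dir vs -rest y (deg) 0.01 tool y [-0. -0. -1.] q [ 0.14  0.77 -0.33  1.67  0.33  0.76 -0.5 ]
scene parked px [[372.3 228.2]] [(array([224., 157., 259., 182.]), 0.93), (array([260., 124., 298., 160.]), 0.86), (array([342., 206., 399., 255.]), 0.68)]
wrist parked px [[321.   47.7]] [(array([234.,   5., 411.,  84.]), 0.88), (array([307., 396., 350., 400.]), 0.57)]
```

View pics/end.png

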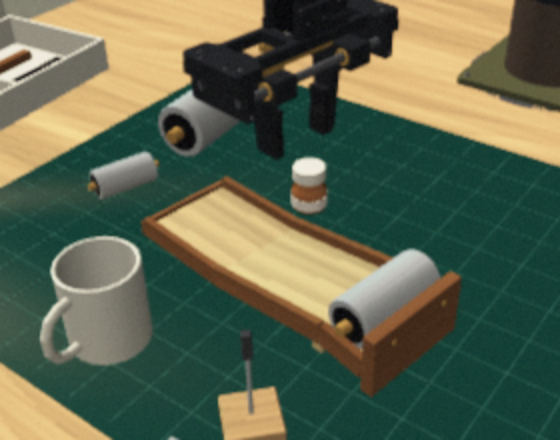

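The roller is parked against the stop board. The gripper is clear of everything, and the jar, mug and clip stand are untouched.

```bash
python3 -c "
from plant import job
print(job.finish_job())"
```

```text
the job is handed in; nothing more can be done
None
```

The middle-sized roller is parked in the dip against the stop board, and the job was handed in at about 16 s of the 40 s allowed.

I pushed it with both fingertips at about 24 mm/s along the apron and up the slope, then about 12 mm/s near the crest. The measured tool force stayed under about 2 N at every check. Just past the crest it rolled the last bit into the dip by itself, as expected. I then backed the gripper off and raised it clear.

- **Position:** In the last scene and wrist pictures the centre of the roller's detected box is within about 4 pixels of the computed parked point. It was square to the channel and against the board in both close views.
- **Other objects:** The jar, mug and clip stand looked untouched in the final view. I judged this by eye and did not measure them again.
- **Disagreements:** While pushing, the roller's box sat 4–8 pixels ahead of my contact model. I put this down to a small error in the assumed finger thickness. The clip stand was not found in the scene camera at the start, but was found in the top view.

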